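# Pass the in-work flag to the next job tray

## Robot

A 7-joint arm with a two-finger parallel gripper is mounted at the origin on a cart in front of the work surface, level with it; the furniture and walls round the work are solid. World frame = base frame: x ahead of the robot, y to its left, z up, the work surface at z = 0. Lengths are in m, angles in rad, forces in N, time in s.
With the tool pointing down it reaches from about 0.375 to 0.925 m from the base axis. Payload 3.1 kg.
Tool frame: the origin (TCP) lies between the finger pads; the fingertips stand 19 mm ahead of it and the grasp point (between the pads) is the TCP; z points along the fingers, y is the line along which they close (so a half turn about z gives the same grasp; the last joint's range is limited). The gripper opens to 85 mm and grips with 20 to 120 N. Pads are 22 mm wide; open, the fingers measure 114 mm over their backs; the gripper's body (76 mm by 85 mm) begins 54 mm behind the grasp point. The pads swing forward as they close: fully open they stand 13 mm farther back than shut.
Start: joints at [-1.385, 0.383, 0.044, 1.598, -0.018, 1.161, -0.05], TCP at [0.182, 0.624, 0.219] pointing down, gripper open.
Joint ranges: [-2.61, 2.61], [-0.41, 2.15], [-1.48, 1.57], [0, 2.5], [-1.57, 4.71], [0.05, 1.97], [-2.85, 2.85]. Speed limits (rad/s): [2.79, 2.79, 3.14, 3.14, 3.14, 3.14, 3.14].

## Interface

Orientations are given as a unit quaternion [x, y, z, w].
In Python, from bench import move_ptp, movel, move_j, move_gripper, pause, inverse_kinematics, read_camera, camera_params, MotionError, sign_off, look_for, tip_of, read_time_s, read_qpos, read_joint_vel, read_effort, read_eef_pos, read_tcp_rot, read_ft_force, read_ft_torque, read_finger_gap, read_grasp_force gives the robot as it stands. Calls block until the motion is done:
- move_ptp(position, orientation): joint-space move of the TCP to a pose.
- movel(position, orientation=None, speed=0.15): straight line of the TCP; orientation=None keeps the orientation; speed is the mean speed in m/s.
- move_j(angles): joint-space move.
- move_gripper(opening, effort=None): finger opening in m; effort is the grip in N (None keeps the last); returns when the fingers have stopped.
- pause(seconds).
- inverse_kinematics(position, orientation): joint angles nearest the present ones, or None.
- read_camera(name): name is "scene" or "top" or "wrist"; returns the picture (420x560x3 uint8, red, green, blue); there is no depth.
- camera_params(name): a dict with "K" (3x3 intrinsics, pixels), "camera_from_world" (4x4, takes a point from world to camera coordinates). Camera axes: x right, y down, z forward; pixel columns grow to the right and rows downward; lengths in m; the calibration is good to about 2 mm. A picture is of the moment at which its call begins: read the wrist's pose just before it. camera_params takes no time and is no camera call; for the wrist camera it gives the pose at the moment of the call.
A pose or a line that the arm cannot do raises MotionError and nothing moves.
- sign_off(): hands the job in; it is judged then, once.
Trained networks look in the newest picture that a camera, given by its name, has taken for a name from the list of things; names that differ only in an ending like _2 or _b are one class to them, and where a whole thing is asked for, a point or a joint stands for the part that bears it (a point fixed in the world has none). Each returns a list of dicts, best first, with "confidence" (0 to 1); they miss things now and then, are a little off and sometimes report something else, mostly with a low value. They report only what shows in the picture. A call takes as long as a camera call.
- look_for(camera, name): "at" ([column, row] in pixels, amid what is visible of it).
- tip_of(camera, name): "at" ([column, row] in pixels: a listed point, or the origin of a listed thing).
Readings, each from a call of its own:
- read_time_s(): time.
- read_qpos(): joint angles.
- read_joint_vel(): joint speeds.
- read_effort(): joint torques, N m.
- read_eef_pos(): TCP position.
- read_tcp_rot(): TCP orientation.
- read_ft_force(): force on the tool from outside, world axes, zero at the start.
- read_ft_torque(): the same for the moment, N m.
- read_finger_gap(): finger opening in m.
- read_grasp_force(): force on a finger pad.
Only numpy, scipy, OpenCV 4.12 (cv2) and the standard library are available. Lean on these libraries where they do the work, as an engineer would, in place of code of your own. Each camera call takes 0.05 s, during which the arm holds its last target. There are 200 camera calls.

## Task

Work on the rocker housing is finished and the relay block is next: flip the flag on the relay block's tray right over its pivot so that its bar face shows, and flip the flag on the rocker housing's tray back over so that its ring face shows, each ending flat on its rest. Only push and press the flags gently with the fingers (pressing a flag's short tail raises its blade), never grip them. Leave the battery's flag, the parts in the trays and everything else on the bench as they are.

Things in the scene. Friction and masses are not known exactly. Their poses are not given: they have to be found in the camera images.
- tray_relay: Fixed aluminium tray holding the relay block. Origin on the bench under the flag's hinge pin; x to its rear (away from the robot), y left, z up. Plate 84 wide, 5 thick, x -85 to +155 mm; pocket for the part (rim 13 high) at x +88 to +154. Pin along y at z 60, between cheeks at y +-31 (14 long in x, 68 high). Rest posts (12 dia., top z 57) at x -60 and +60.
- flag_relay (a joint): Angle of the relay block's flag, rad. 0: blade level to the tray's front (-x), ring face up, tail to the rear; pi/2: blade straight up; pi: blade level to the rear (+x), bar face up, tail to the front. Stops at 0 and pi. Stiff hinge: stays at any angle it is left; about 2 N on the tail or 1 N at the blade's end turns it. Pressing the tail down raises the blade.
- flag_relay_end (a point): Middle of the free end of the blade of the relay block's flag: white plate 52 mm wide, 5 thick, reaching 70 mm from the pin.
- flag_relay_tail (a point): Middle of the end of the tail of the relay block's flag: same plate beyond the pin, 30 mm wide, reaching 40 mm from it, away from the blade; free space under it.
- tray_rocker: Fixed aluminium tray holding the rocker housing. Origin on the bench under the flag's hinge pin; x to its rear (away from the robot), y left, z up. Plate 84 wide, 5 thick, x -85 to +155 mm; pocket for the part (rim 13 high) at x +88 to +154. Pin along y at z 60, between cheeks at y +-31 (14 long in x, 68 high). Rest posts (12 dia., top z 57) at x -60 and +60.
- flag_rocker (a joint): Angle of the rocker housing's flag, rad. 0: blade level to the tray's front (-x), ring face up, tail to the rear; pi/2: blade straight up; pi: blade level to the rear (+x), bar face up, tail to the front. Stops at 0 and pi. Stiff hinge: stays at any angle it is left; about 2 N on the tail or 1 N at the blade's end turns it. Pressing the tail down raises the blade.
- flag_rocker_end (a point): Middle of the free end of the blade of the rocker housing's flag: white plate 52 mm wide, 5 thick, reaching 70 mm from the pin.
- flag_rocker_tail (a point): Middle of the end of the tail of the rocker housing's flag: same plate beyond the pin, 30 mm wide, reaching 40 mm from it, away from the blade; free space under it.
- tray_battery: Fixed aluminium tray holding the battery. Origin on the bench under the flag's hinge pin; x to its rear (away from the robot), y left, z up. Plate 84 wide, 5 thick, x -85 to +155 mm; pocket for the part (rim 13 high) at x +88 to +154. Pin along y at z 60, between cheeks at y +-31 (14 long in x, 68 high). Rest posts (12 dia., top z 57) at x -60 and +60.
- flag_battery (a joint): Angle of the battery's flag, rad. 0: blade level to the tray's front (-x), ring face up, tail to the rear; pi/2: blade straight up; pi: blade level to the rear (+x), bar face up, tail to the front. Stops at 0 and pi. Stiff hinge: stays at any angle it is left; about 2 N on the tail or 1 N at the blade's end turns it. Pressing the tail down raises the blade.
- flag_battery_end (a point): Middle of the free end of the blade of the battery's flag: white plate 52 mm wide, 5 thick, reaching 70 mm from the pin.
- flag_battery_tail (a point): Middle of the end of the tail of the battery's flag: same plate beyond the pin, 30 mm wide, reaching 40 mm from it, away from the blade; free space under it.
- relay_block: Long low black relay block with a row of sockets, 19 x 50 x 16 mm, loose in its tray's pocket; origin centre of underside.
- rocker_housing: Small black box-shaped rocker switch housing on a flange, 26 x 32 x 25 mm, loose in its tray's pocket; origin centre of underside.
- battery: Block battery with two snap terminals at one end, 26 x 49 x 17 mm, loose in its tray's pocket; origin centre of underside.
- solder_tube: Tube of solder, 24 x 103 x 24 mm, lying loose in front of the trays; a bystander.
- flush_cutters: Small flush cutters, 43 x 118 x 16 mm, lying loose in front of the trays; a bystander.
- chip_packet: Flat packet of chips, 31 x 40 x 10 mm, loose behind the trays; a bystander.
- eraser: White eraser, 28 x 57 x 15 mm, loose behind the trays; a bystander.

How it is judged:
At the end, for the whole second after the job is handed in: The relay block's flag lies at 3.0 rad or more (bar face up), the rocker housing's flag at 0.14 rad or less (ring face up), both at rest; the end of the battery's flag has moved less than 10 mm, each loose thing less than 20 mm (value of joint flag_relay above 3 rad and value of joint flag_rocker below 0.14 rad and distance of flag_battery_end from where it was at the start of the episode below 0.01 m and velocity of joint flag_relay between -0.05 and 0.05 rad/s and velocity of joint flag_rocker between -0.05 and 0.05 rad/s and distance of each of relay_block, rocker_housing, battery, solder_tube, flush_cutters, chip_packet, eraser from where it was at the start of the episode below 0.02 m); the robot touches nothing.
It fails at once if the battery's flag was turned (distance of flag_battery_end from where it was at the start of the episode above 0.015 m).
It fails at once if a part or a loose thing on the bench was moved or lifted (distance of any of relay_block, rocker_housing, battery, solder_tube, flush_cutters, chip_packet, eraser from where it was at the start of the episode above 0.025 m).
It fails at once if a flag was gripped or forced (over 42 N between it and the fingers) (contact force between the fingers and flag_relay above 42 N or contact force between the fingers and flag_rocker above 42 N or contact force between the fingers and flag_battery above 42 N).
It also fails if it takes over 67 s, if anything falls off the work surface, if the arm or the gripper's body presses on something with over 40 N, if the wrist force passes 120 N, or if a joint passes its speed limit or range.

## Working session

There is one attempt and no reset: what is moved stays moved. The work goes in short steps, each a Python script; the robot and the scene stay as the last script left them, time stands still between calls to the robot, and variables do not carry over. Pictures are saved under pics/ and viewed, at most 10 in all, crops included, and the job is handed in when it is done.

```bash
mkdir -p pics; ls
python3 - <<'E'
from bench import *
import cv2
for c in ("scene","top"):
    im=read_camera(c); cv2.imwrite(f"pics/{c}0.png",im[:,:,::-1])
    P=camera_params(c); print(c,P["K"].round(1).tolist(),P["camera_from_world"].round(4).tolist())
    for n in ["tray_relay","tray_rocker","tray_battery","relay_block","rocker_housing","battery","flag_relay_end","flag_rocker_end","flag_battery_end","flag_relay_tail","flag_rocker_tail","flag_battery_tail"]:
        print(n,[( [round(v) for v in d["at"]],round(d["confidence"],2)) for d in tip_of(c,n)[:4]])
print(read_time_s(),read_tcp_rot(),read_eef_pos())
E
```

```text
pics
scene [[469.6, 0.0, 274.2], [0.0, 469.6, 205.0], [0.0, 0.0, 1.0]] [[0.7792, -0.6266, -0.0172, -0.4554], [-0.44, -0.5273, -0.7268, 0.2813], [0.4464, 0.5739, -0.6866, 0.8078], [0.0, 0.0, 0.0, 1.0]]
tray_relay [([206, 177], 0.88)]
tray_rocker [([326, 284], 0.9), ([356, 245], 0.44)]
tray_battery [([265, 229], 0.68), ([327, 285], 0.49)]
relay_block [([252, 159], 0.58), ([306, 158], 0.47)]
rocker_housing [([377, 255], 0.71)]
battery [([302, 200], 0.76)]
flag_relay_end [([179, 168], 0.74), ([312, 276], 0.22)]
flag_rocker_end [([362, 244], 0.86), ([206, 179], 0.3)]
flag_battery_end [([237, 218], 0.75)]
flag_relay_tail [([219, 152], 0.86)]
flag_rocker_tail [([310, 277], 0.7)]
flag_battery_tail [([278, 204], 0.58), ([305, 202], 0.28)]
top [[462.2, 0.0, 280.0], [0.0, 462.2, 214.0], [0.0, 0.0, 1.0]] [[0.0369, -0.9993, -0.0037, -0.0205], [-0.9793, -0.0355, -0.1995, 0.5797], [0.1992, 0.011, -0.9799, 0.8986], [0.0, 0.0, 0.0, 1.0]]
tray_relay [([181, 232], 0.64)]
tray_rocker [([379, 241], 0.82)]
tray_battery [([288, 237], 0.59), ([382, 249], 0.41)]
relay_block []
rocker_housing [([384, 183], 0.52), ([287, 214], 0.45)]
battery [([285, 183], 0.65)]
flag_relay_end [([171, 262], 0.78), ([314, 311], 0.62)]
flag_rocker_end [([387, 197], 0.77)]
flag_battery_end [([286, 267], 0.58)]
flag_relay_tail [([180, 211], 0.66)]
flag_rocker_tail [([381, 252], 0.82)]
flag_battery_tail [([286, 216], 0.81), ([168, 263], 0.67), ([387, 200], 0.53), ([237, 138], 0.29)]
1.3 [1.41435619e-01 9.89947456e-01 1.64902468e-05 1.68044414e-06] [0.18202532 0.62400227 0.21917446]
```

View pics/scene0.png

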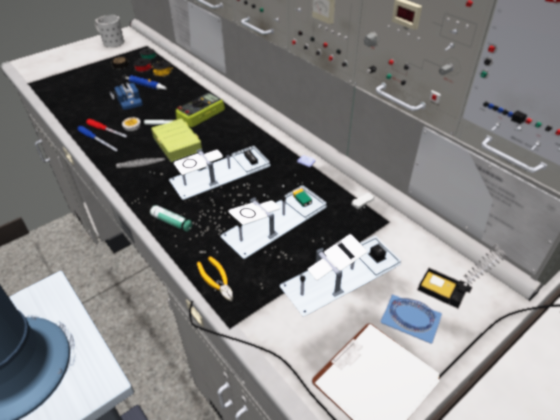

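View pics/top0.png

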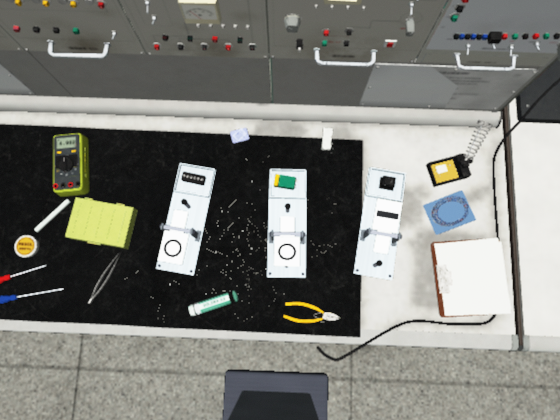

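The scene picture shows the relay tray at left (ring up, blade to the front, about (206,177)), the battery tray in the middle (ring up) and the rocker tray at right (bar up, blade to the rear, about (340,265)). The top view agrees, with trays near columns 185, 287 and 380. Next I fit the tray poses and draw them as an overlay.

```bash
cat > h.py <<'E'
import numpy as np, cv2
from bench import *
from scipy.optimize import least_squares
def proj(c,p):
    P=camera_params(c); q=np.c_[np.atleast_2d(p),np.ones(len(np.atleast_2d(p)))]@np.array(P["camera_from_world"])[:3].T
    u=q@np.array(P["K"]).T; return u[:,:2]/u[:,2:]
def tw(pose,p):
    x,y,a=pose; p=np.atleast_2d(p).astype(float); c,s=np.cos(a),np.sin(a)
    return np.c_[x+c*p[:,0]-s*p[:,1], y+s*p[:,0]+c*p[:,1], p[:,2]]
E
cat > fit.py <<'E'
from h import *
ang={"relay":0,"battery":0,"rocker":1}; part={"relay":"relay_block","battery":"battery","rocker":"rocker_housing"}
ims={c:read_camera(c)[:,:,::-1].copy() for c in("scene","top")}
poses={}
guess={"relay":(0.56,0.19,-.15),"battery":(.56,-.03,0),"rocker":(.56,-.25,-.1)}
for t in ang:
    s=-1 if ang[t]==0 else 1
    pts={f"tray_{t}":(0,0,0),f"flag_{t}_end":(s*.07,0,.06),f"flag_{t}_tail":(-s*.04,0,.06)}
    obs=[]
    for c in ims:
        for n,p in pts.items():
            d=tip_of(c,n)
            if d and d[0]["confidence"]>.5: obs.append((c,p,d[0]["at"],n))
    f=lambda v:np.concatenate([(proj(c,tw(v,p))[0]-a) for c,p,a,n in obs])
    r=least_squares(f,guess[t],loss="soft_l1",f_scale=2)
    poses[t]=r.x; print(t,r.x.round(4),np.hypot(*f(r.x).reshape(-1,2).T).round(1))
np.save("poses0.npy",poses)
E
cat > refine.py <<'E'
from h import *
E
python3 fit.py
python3 - <<'E'
from h import *
poses=np.load("poses0.npy",allow_pickle=True).item()
ims={c:read_camera(c)[:,:,::-1].copy() for c in("scene","top")}
def draw(im,c,v,k):
    s=1 if k=="rocker" else -1
    for poly,col in ([[(-.085,-.042,.005),(.155,-.042,.005),(.155,.042,.005),(-.085,.042,.005)],(0,0,255)],
        [[(0,-.026,.0625),(s*.07,-.026,.0625),(s*.07,.026,.0625),(0,.026,.0625)],(0,200,0)],
        [[(0,-.015,.0625),(-s*.04,-.015,.0625),(-s*.04,.015,.0625),(0,.015,.0625)],(255,0,0)]):
        cv2.polylines(im,[np.int32(np.round(proj(c,tw(v,np.array(poly)))*64)*1)],True,col,1,cv2.LINE_AA,6)
a=cv2.resize(ims["top"][140:300,130:430],None,fx=2.6,fy=2.6,interpolation=cv2.INTER_CUBIC)
big={}
for c,(r0,r1,c0,c1,f) in {"top":(150,290,140,420,2.8),"scene":(130,320,155,415,2.8)}.items():
    S=2.8
    im=cv2.warpAffine(ims[c],np.float32([[S,0,-S*c0],[0,S,-S*r0]]),(int(S*(c1-c0)),int(S*(r1-r0))),flags=cv2.INTER_CUBIC)
    import h
    o=h.proj
    proj=lambda cc,p:(o(cc,p)-[c0,r0])*S
    for k,v in poses.items(): draw(im,c,v,k)
    cv2.imwrite(f"pics/ov_{c}.png",im)
E
```

```text
relay [ 0.5444  0.2096 -0.0832] [ 1.4  0.7  1.6 53.5  1.4  1.2]
battery [ 0.5471 -0.0154 -0.0646] [ 2.5  2.5  3.9 79.2  2. ]
rocker [ 0.546  -0.2121 -0.1148] [1.7 5.1 2.9 1.2 0.4 1.8]
```

View pics/ov_top.png

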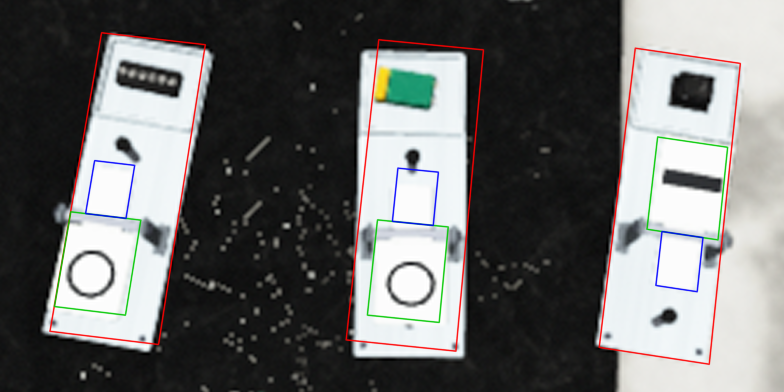

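View pics/ov_scene.png

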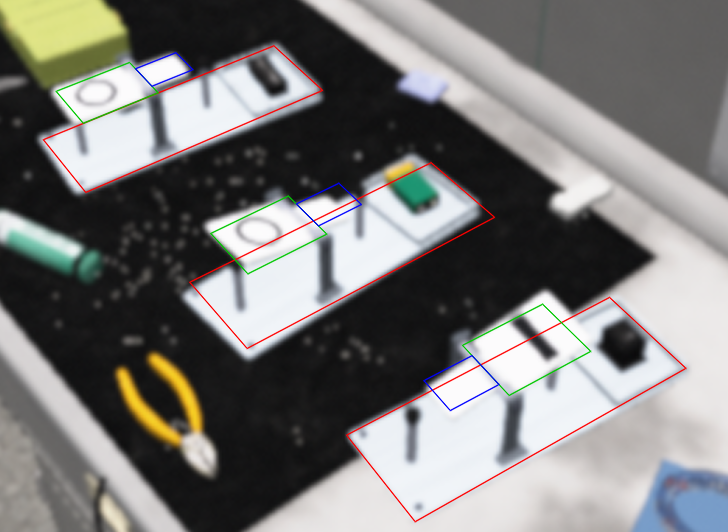

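The overlays show the network-based fit is 5–15 px off at the magnified plate corners, for example battery yaw. I'll refit to the plate corners read from these crops.

```bash
cat > fit2.py <<'E'
from h import *
C={"RL":(.155,.042,.005),"RR":(.155,-.042,.005),"FL":(-.085,.042,.005),"FR":(-.085,-.042,.005)}
O={"top":(140,150),"scene":(155,130)}
D={"relay":{"top":dict(RL=(104,33),RR=(213,51),FL=(44,331),FR=(151,351)),"scene":dict(FL=(42,137),FR=(83,192),RR=(322,97),RL=(277,44))},
"battery":{"top":dict(RL=(361,51),RR=(466,51),FL=(353,356),FR=(465,356)),"scene":dict(FL=(184,296),FR=(248,358),RR=(481,208))},
"rocker":{"top":dict(RL=(636,48),RR=(740,63),FL=(598,347),FR=(708,362)),"scene":dict(FL=(347,437),FR=(416,521),RR=(686,369),RL=(611,297))}}
poses={}
for t,d in D.items():
    for cams in (["top"],["scene"],["top","scene"]):
        f=lambda v:np.concatenate([proj(c,tw(v,C[k]))[0]-(np.array(p)/2.8+O[c]) for c in cams for k,p in d[c].items()])
        r=least_squares(f,(.545,0,0),loss="soft_l1",f_scale=1.5)
        print(t,cams,r.x.round(4),np.hypot(*f(r.x).reshape(-1,2).T).round(1))
    poses[t]=r.x
np.save("poses.npy",poses)
ims={c:read_camera(c)[:,:,::-1].copy() for c in O}
out=[]
for c,(c0,r0) in O.items():
    S=2.6; w,h=(280,140) if c=="top" else (260,190)
    im=cv2.warpAffine(ims[c],np.float32([[S,0,-S*c0],[0,S,-S*r0]]),(int(S*w),int(S*h)),flags=cv2.INTER_CUBIC)
    for k,v in poses.items():
        s=1 if k=="rocker" else -1
        R=lambda a,b,w,z:[(a,-w,z),(b,-w,z),(b,w,z),(a,w,z)]
        for poly,col in ((R(-.085,.155,.042,.005),(0,0,255)),(R(0,s*.07,.026,.0625),(0,200,0)),(R(0,-s*.04,.015,.0625),(255,0,0)),(R(-.007,.007,.031,.068),(255,0,255))):
            cv2.polylines(im,[np.int32((proj(c,tw(v,np.array(poly)))-[c0,r0])*S)],True,col,1)
    cv2.imwrite(f"pics/ov2_{c}.png",im)
E
python3 fit2.py
```

```text
relay ['top'] [ 0.5416  0.2109 -0.1241] [1.3 0.9 0.3 0.6]
relay ['scene'] [ 0.5436  0.2094 -0.1137] [0.3 0.5 1.3 1.3]
relay ['top', 'scene'] [ 0.5424  0.2103 -0.1226] [1.4 0.9 0.2 1.1 0.5 1.4 0.9 1.6]
battery ['top'] [ 0.5399 -0.015   0.0212] [0.2 0.6 0.7 0.2]
battery ['scene'] [ 0.5396 -0.0163  0.0296] [0.4 0.7 0.8]
battery ['top', 'scene'] [ 0.5399 -0.0155  0.0243] [0.2 0.6 0.9 0.2 0.8 0.6 0.8]
rocker ['top'] [ 0.5462 -0.212  -0.1184] [0.4 0.1 0.3 0.5]
rocker ['scene'] [ 0.5461 -0.2132 -0.1146] [0.5 0.4 0.3 0.4]
rocker ['top', 'scene'] [ 0.5463 -0.2126 -0.1166] [0.3 0.3 0.5 0.7 0.8 0.3 0.3 0.4]
```

View pics/ov2_top.png

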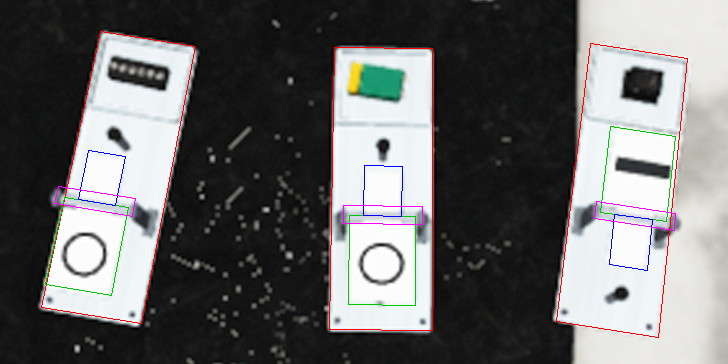

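View pics/ov2_scene.png

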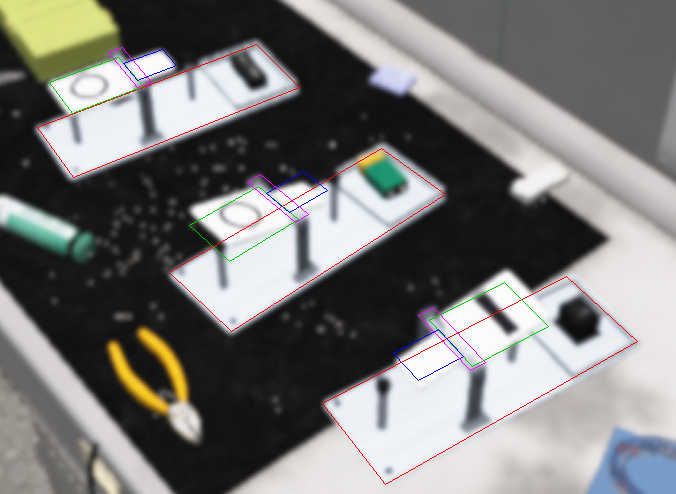

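The refit matches the plates to about 1 px in both views, so the poses are good to 2–3 mm. I'll start with the relay: press the tail down with closed fingers, checking force as I go. That contact also gives me the true tip length.

```bash
cat >> h.py <<'E'
poses=np.load("poses.npy",allow_pickle=True).item()
def quat(t): a=poses[t][2]; return [-np.sin(a),np.cos(a),0,0]
def tp(t,x,z,tip=.019): return tw(poses[t],(x,0,z+tip))[0]   # TCP for fingertip centre at tray (x,0,z)
def go(t,x,z,v=.15,tip=.019): movel(tp(t,x,z,tip),quat(t),speed=v)
def F(): return np.array(read_ft_force())
def press(t,x,z0,z1,step,fmax,f0,tip=.019,v=.08):
    z=z0
    while z>z1-1e-6:
        go(t,x,z,v,tip); f=F()-f0; print(round(z*1e3,1),f.round(1),round(float(read_eef_pos()[2]),4))
        if f[2]>fmax: break
        z-=step
    return z
E
python3 - <<'E'
from h import *
move_gripper(0.0,20)
print(read_time_s(),read_finger_gap())
move_ptp(tp("relay",.03,.16),quat("relay")); print(read_time_s())
go("relay",.03,.085,.15); f0=F(); print(read_time_s(),f0.round(2))
press("relay",.03,.080,.056,.004,6,f0); print(read_time_s())
E
```

```text
3.2667 7.50338799666763e-05
5.325
5.975 [ 0.53 -0.19  0.07]
80.0 [-0.6  1.  -0.7] 0.0997
76.0 [-0.6 -0.4 -0.2] 0.0948
72.0 [-0.9  0.2  0.5] 0.0906
68.0 [-0.7  0.3  0.2] 0.0866
64.0 [-0.7  0.  -0.4] 0.0826
60.0 [-0.2  0.2  0.9] 0.0786
56.0 [-0.2  0.3  0.4] 0.0746
7.725
```

Run:
```python
from h import *
f0=np.array([.0,0,.1])
press("relay",.03,.052,.044,.004,8,f0); print(read_time_s())
a=read_camera("scene")[120:210,150:290]; b=read_camera("top")[140:290,130:260]
cv2.imwrite("pics/p1.png",np.hstack([cv2.resize(a,(466,300),interpolation=cv2.INTER_CUBIC),cv2.resize(b,(260,300),interpolation=cv2.INTER_CUBIC)])[:,:,::-1])
```

```text
52.0 [-0.6  0.2 -0.4] 0.0706
48.0 [0.3 0.8 0.3] 0.0666
44.0 [ 1.1  0.1 -1.2] 0.0626
8.475
```

View pics/p1.png

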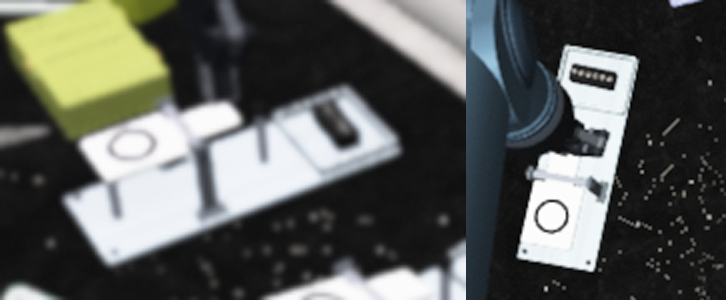

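The picture shows the flag untouched (blade still flat), with a finger near the tail at (215,70). I'll project the reported TCP and tail into both views to compare.

Run:
```python
from h import *
from scipy.spatial.transform import Rotation as R
p=np.array(read_eef_pos()); r=R.from_quat(read_tcp_rot()).as_matrix(); print(p,r.round(3).tolist())
P=[("tcp",p),("tip",p+r@[0,0,.019]),("palm",p-r@[0,0,.054])]+[(n,tw(poses["relay"],q)[0]) for n,q in (("tailend",(.04,0,.06)),("pin",(0,0,.06)),("bladeend",(-.07,0,.06)))]
im={c:read_camera(c)[:,:,::-1].copy() for c in("scene","top")}
o=[]
for c,(x0,y0,w,h) in {"scene":(150,100,140,110),"top":(130,140,130,150)}.items():
    S=3.; m=cv2.warpAffine(im[c],np.float32([[S,0,-S*x0],[0,S,-S*y0]]),(int(S*w),450),flags=cv2.INTER_CUBIC)
    m=cv2.convertScaleAbs(m,alpha=1.0,beta=0); m=(255*(m/255.)**.5).astype(np.uint8)
    for n,q in P:
        u=tuple(np.int32((proj(c,q)[0]-[x0,y0])*S)); cv2.circle(m,u,3,(0,0,255),-1); cv2.putText(m,n,u,0,.4,(0,140,255),1)
    o.append(m)
w=read_camera("wrist"); cv2.imwrite("pics/w.png",w[:,:,::-1])
cv2.imwrite("pics/p2.png",np.hstack(o)[:450,:800])
```

```text
[0.5721691  0.20664563 0.06294497] [[-0.97, 0.243, -0.0], [0.243, 0.97, -0.0], [0.0, -0.0, -1.0]]
```

View pics/p2.png

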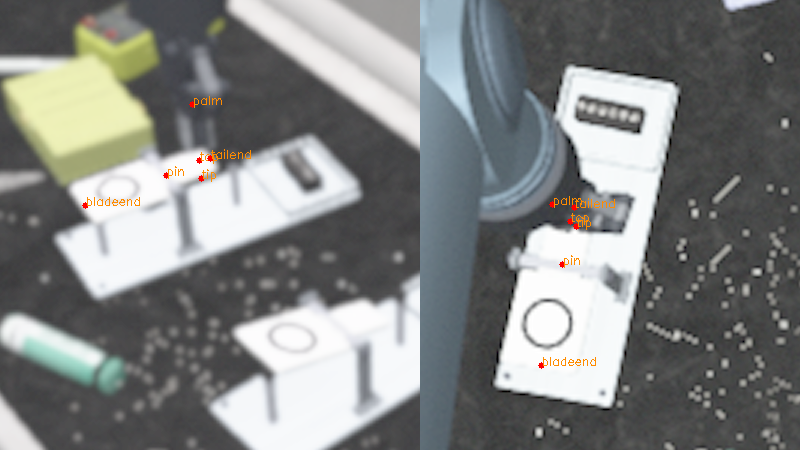

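The projected TCP lands where the fingers end in the image, just above the tail, and no force shows yet. The flag may be moving with little force, or the tip may sit higher than assumed. I'll correct the yaw (half-angle bug in my quaternion) and keep pressing, tracking the blade end with the network.

```bash
sed -i 's/^def quat.*/def quat(t): a=poses[t][2]\/2; return [-np.sin(a),np.cos(a),0,0]/' h.py
python3 - <<'E'
from h import *
def ends():
    r=[]
    for c in("scene","top"):
        read_camera(c); d=tip_of(c,"flag_relay_end"); r.append([(np.round(e["at"]).astype(int).tolist(),round(e["confidence"],2)) for e in d[:1]])
    return r
print(ends())
for z in (.04,.036,.032,.028,.024):
    go("relay",.03,z,.06); f=np.mean([F() for _ in range(5)],0); print(z,f.round(1),np.round(read_eef_pos(),4))
    if f[2]>6: break
print(ends(),read_time_s())
E
```

```text
[[([181, 165], 0.86)], [([170, 261], 0.77)]]
0.04 [0.9 0.2 0.4] [0.572  0.2065 0.0589]
0.036 [-0.6  0.  -0.1] [0.5718 0.2066 0.0546]
0.032 [-0.7 -0.8  0.8] [0.572  0.2067 0.0507]
0.028 [-0.1  0.5  0.5] [0.5723 0.2067 0.0469]
0.024 [ 0.9  1.4 -0.1] [0.5723 0.2067 0.0428]
[[([179, 161], 0.66)], [([167, 261], 0.73)]] 10.4
```

Run:
```python
from h import *
a=read_camera("scene")[100:200,150:280]; b=read_camera("wrist")
g=lambda m:(255*(m/255.)**.6).astype(np.uint8)
cv2.imwrite("pics/p3.png",g(np.hstack([cv2.resize(a,(416,320),interpolation=cv2.INTER_CUBIC),cv2.resize(b,(384,320))]))[:,:,::-1])
```

```text
(no output)
```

View pics/p3.png

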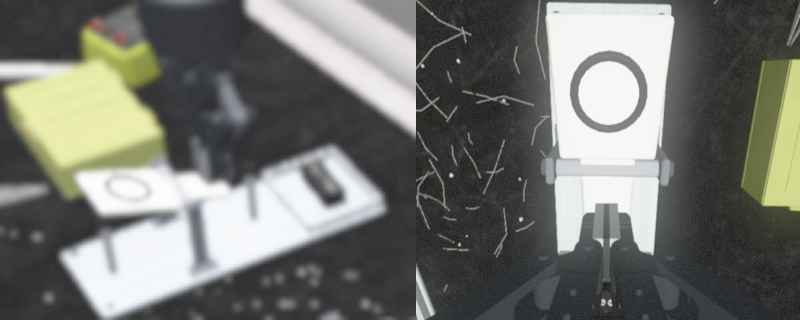

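The picture shows the blade has risen off its front post (end corners about (174,153) and (178,167) in scene pixels). I'll work out its angle from that.

Run:
```python
from h import *
for a in (0,.2,.4,.6,.8,1.0,1.2):
    print(a,[proj(c,tw(poses["relay"],(-.07*np.cos(a),y,.06+.07*np.sin(a))))[0].round(0).tolist() for c in("scene","top") for y in (.026,0,-.026)])
```

```text
0 [[174.0, 163.0], [178.0, 168.0], [183.0, 174.0], [158.0, 260.0], [170.0, 262.0], [183.0, 264.0]]
0.2 [[174.0, 158.0], [178.0, 164.0], [183.0, 170.0], [156.0, 258.0], [169.0, 260.0], [182.0, 262.0]]
0.4 [[174.0, 153.0], [179.0, 158.0], [183.0, 164.0], [155.0, 256.0], [168.0, 258.0], [181.0, 260.0]]
0.6 [[176.0, 148.0], [181.0, 153.0], [185.0, 159.0], [154.0, 251.0], [167.0, 254.0], [180.0, 256.0]]
0.8 [[179.0, 143.0], [184.0, 148.0], [188.0, 154.0], [153.0, 246.0], [167.0, 248.0], [180.0, 250.0]]
1.0 [[183.0, 138.0], [187.0, 144.0], [192.0, 149.0], [153.0, 240.0], [167.0, 242.0], [180.0, 244.0]]
1.2 [[187.0, 134.0], [192.0, 140.0], [197.0, 145.0], [154.0, 233.0], [167.0, 235.0], [181.0, 237.0]]
```

The blade is at about 0.3 rad, so the effective contact is higher on the tool than I assumed, and the hinge force is within the noise. I'll keep pressing, guided by the blade angle seen by the cameras, and stay above the plate.

```bash
cat >> h.py <<'E'
def angle(t):
    obs=[]
    for c in("scene","top"):
        read_camera(c); d=tip_of(c,f"flag_{t}_end")
        if d and d[0]["confidence"]>.3: obs.append((c,np.array(d[0]["at"])))
    g=np.linspace(-.1,3.25,336); out=[]
    P=tw(poses[t],np.c_[-.07*np.cos(g),0*g,.06+.07*np.sin(g)])
    for c,a in obs:
        e=np.hypot(*(proj(c,P)-a).T); out.append((c,round(float(g[e.argmin()]),2),round(float(e.min()),1)))
    return out
def Fm(): return np.mean([F() for _ in range(5)],0).round(1)
E
python3 - <<'E'
from h import *
print(angle("relay"))
for z in (.0205,.017,.014,.011):
    go("relay",.03,z,.06); f=Fm(); print(z,f,np.round(read_eef_pos(),4),angle("relay"))
    if f[2]>6: break
print(read_time_s())
E
```

```text
[('scene', 0.35, 2.5), ('top', 0.14, 3.2)]
0.0205 [ 0.5 -0.3 -0.2] [0.5723 0.2068 0.0394] [('scene', 0.51, 1.2), ('top', 0.45, 2.0)]
0.017 [0.5 0.9 0.7] [0.5723 0.2067 0.0358] [('scene', 0.52, 3.0), ('top', 0.43, 0.7)]
0.014 [ 1.1 -0.3  0.4] [0.5722 0.2067 0.0328] [('top', 0.64, 2.4)]
0.011 [-0.1  0.2  1.1] [0.5721 0.2066 0.0298] [('scene', 0.74, 0.2), ('top', 0.66, 1.2)]
12.5
```

The blade is now at about 0.7 rad, and a closed-finger contact about 12 mm behind the nominal TCP fits the data. Next I go round to the front and push the blade up and over. Heights are chosen to be safe for either tip estimate, and I check the angle by camera along the way.

```bash
cat >> h.py <<'E'
def at(t,x,z,v=.15): go(t,x,z,v,0)     # TCP at tray (x,0,z)
E
python3 - <<'E'
from h import *
t="relay"
at(t,.03,.17,.25); print(angle(t)); at(t,-.095,.17,.25); at(t,-.095,.082,.2); print(read_time_s(),Fm())
for x,z in ((-.075,.082),(-.06,.082),(-.05,.084),(-.04,.09),(-.03,.095)):
    at(t,x,z,.08); f=Fm(); print(x,f,angle(t))
    if np.linalg.norm(f)>8: break
print(read_time_s())
E
```

```text
[('scene', 0.71, 2.1), ('top', 0.63, 1.6)]
14.65 [0.4 1.3 0.1]
-0.075 [-0.5  0.8  0.2] [('scene', 0.78, 0.8), ('top', 0.68, 1.3)]
-0.06 [-0.4  0.3 -0.2] [('scene', 0.92, 0.8), ('top', 0.8, 0.1)]
-0.05 [-0.5 -0.2 -0.4] [('scene', 1.08, 1.9)]
-0.04 [-0.2  0.2 -0.1] [('scene', 1.25, 0.6), ('top', 1.23, 0.3)]
-0.03 [ 0.1 -0.9  0.3] [('scene', 1.35, 1.9)]
17.25
```

Run:
```python
from h import *
t="relay"
for x,z in ((-.015,.095),(0,.095),(.012,.09),(.022,.082)):
    at(t,x,z,.08); f=Fm(); print(x,z,f,angle(t))
    if np.linalg.norm(f)>8: break
print(read_time_s())
```

```text
-0.015 0.095 [-0.4  0.8 -0.8] [('scene', 1.71, 0.5)]
0 0.095 [-0.5 -0.2  0.4] [('scene', 1.92, 1.4)]
0.012 0.09 [-0.4 -0.1 -0.4] [('scene', 2.12, 0.6)]
0.022 0.082 [0.5 0.  0.6] [('scene', 2.41, 2.2), ('top', 3.25, 106.4)]
19.3583
```

Run:
```python
from h import *
t="relay"
for x,z in ((.0325,.0735),(.0375,.0645),(.04,.058),(.04,.055),(.04,.053),(.04,.0515),(.04,.05),(.04,.0485),(.04,.047),(.04,.0455),(.04,.044)):
    at(t,x,z,.08); f=Fm(); print(x,z,f,round(float(read_eef_pos()[2]),4),angle(t))
    if f[2]>6: break
print(read_time_s())
```

```text
0.0325 0.0735 [ 0.1  0.2 -0.4] 0.073 [('scene', 2.68, 0.7)]
0.0375 0.0645 [-0.3 -0.1  0.2] 0.0638 [('scene', 2.74, 0.2)]
0.04 0.058 [-0.3  0.4 -0.5] 0.0575 [('scene', 2.97, 0.4)]
0.04 0.055 [-0.4 -0.2  0.3] 0.0548 [('scene', 2.99, 1.5)]
0.04 0.053 [ 0.1 -0.3  0.8] 0.0529 [('scene', 3.02, 1.0), ('top', -0.1, 62.7)]
0.04 0.0515 [-0.1  0.3  0.1] 0.0514 [('scene', 3.08, 0.1), ('top', 3.25, 153.5)]
0.04 0.05 [-1.5 -0.5  4.6] 0.0506 [('scene', 3.02, 1.1)]
0.04 0.0485 [-4.2 -0.8 12.1] 0.0503 [('scene', 3.09, 0.1)]
23.05
```

The relay flag is against its stop: 12 N, about 3.09 rad, with the tip 12 mm behind the TCP. Now the rocker, mirrored.

Run:
```python
from h import *
t="relay"
at(t,.04,.11,.2); print(angle(t)); at(t,.04,.18,.3)
t="rocker"; print(angle(t))
move_ptp(tp(t,-.03,.18,0),quat(t)); at(t,-.03,.062,.25); print(read_time_s(),Fm())
for z in (.054,.046,.038,.030):
    at(t,-.03,z,.08); f=Fm(); print(z,f,angle(t))
    if f[2]>8: break
print(read_time_s())
```

```text
[('scene', 3.12, 0.5), ('top', 3.16, 1.5)]
[('scene', 2.99, 0.7)]
26.4667 [-0.3  0.2  0.8]
0.054 [ 0.8 -0.1  0.6] [('scene', 2.93, 2.8), ('top', 3.24, 0.2)]
0.046 [-0.6 -0.3 -0.6] [('scene', 3.16, 0.9), ('top', 3.14, 2.0)]
0.038 [-0.  -1.   0.5] [('scene', 2.69, 0.7), ('top', 3.21, 0.3)]
0.03 [ 0.6 -0.4  0. ] [('scene', 2.33, 3.0), ('top', 2.37, 2.4)]
28.2667
```

Run:
```python
from h import *
t="rocker"
at(t,-.03,.17,.25); at(t,.095,.17,.25); at(t,.095,.082,.2); print(read_time_s(),Fm(),angle(t))
for x,z in ((.075,.082),(.06,.082),(.05,.084),(.04,.09),(.03,.095),(.015,.095),(0,.095)):
    at(t,x,z,.08); f=Fm(); print(x,z,f,angle(t))
    if np.linalg.norm(f)>8: break
print(read_time_s())
```

```text
30.2167 [-0.9  0.4  0.4] [('scene', -0.03, 79.2)]
0.075 0.082 [ 0.6  1.  -0.6] [('scene', 2.61, 1.1)]
0.06 0.082 [0.3 0.6 1.9] [('scene', 2.51, 0.9), ('top', -0.1, 95.4)]
0.05 0.084 [-0.3  0.2  0.1] [('scene', 2.27, 1.3), ('top', 3.25, 98.4)]
0.04 0.09 [ 0.3 -0.3 -0. ] [('scene', 2.03, 1.0), ('top', 1.93, 5.3)]
0.03 0.095 [-0.2  0.4 -0.2] [('scene', 1.76, 2.4), ('top', 1.79, 2.8)]
0.015 0.095 [-0.2 -0.5 -0.4] [('scene', 1.71, 80.2), ('top', 1.59, 3.7)]
0 0.095 [ 0.1  0.2 -0.1] [('scene', 1.23, 0.7), ('top', 1.31, 4.9)]
34.075
```

Run:
```python
from h import *
t="rocker"
for x,z in ((-.012,.09),(-.022,.082),(-.0325,.0735),(-.0375,.0645),(-.04,.058),(-.04,.055),(-.04,.053),(-.04,.0515),(-.04,.05),(-.04,.0485),(-.04,.047)):
    at(t,x,z,.08); f=Fm(); print(x,z,f,round(float(read_eef_pos()[2]),4))
    if f[2]>6: break
print(angle(t))
at(t,-.04,.12,.2); at(t,-.04,.2,.3); q=read_qpos(); 
move_j([-1.385,0.383,0.044,1.598,-0.018,1.161,-0.05])
for k in ("relay","rocker","battery"): print(k,angle(k))
print(read_time_s())
cv2.imwrite("pics/end.png",np.vstack([read_camera("top")[110:330,130:430],cv2.resize(read_camera("scene"),(300,225))])[:,:,::-1])
```

```text
-0.012 0.09 [-0.1  0.2 -0.3] 0.0896
-0.022 0.082 [0.8 0.3 0.6] 0.0815
-0.0325 0.0735 [0.1 0.3 0.2] 0.073
-0.0375 0.0645 [ 0.2 -0.8 -0.4] 0.064
-0.04 0.058 [-0.7 -0.1  0.1] 0.0575
-0.04 0.055 [ 0.   0.8 -0.3] 0.0548
-0.04 0.053 [-0.6  0.3 -0.2] 0.0529
-0.04 0.0515 [-1.2 -0.4 -1.1] 0.0514
-0.04 0.05 [-1.6  0.5  6.1] 0.0505
[('scene', 0.11, 2.4), ('top', -0.1, 5.1)]
relay [('scene', 3.07, 0.2), ('top', 2.49, 4.2)]
rocker [('scene', 0.03, 0.3), ('top', -0.1, 3.6)]
battery [('scene', 0.27, 1.5), ('top', 0.23, 1.3)]
41.375
```

View pics/end.png

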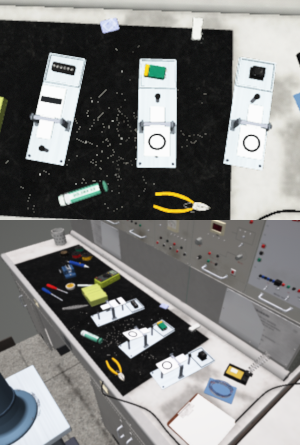

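The final picture shows the relay's bar face up at the rear and the rocker's ring face up at the front. The battery flag and the loose things look as they did at the start, and both turned flags were pressed against their stops. The arm is clear, so I'm handing in.

```bash
python3 -c "
from bench import *
pause(0.5); print(sign_off(), read_time_s())"
```

```text
the job is handed in; nothing more can be done
the job is handed in; nothing more can be done
```

I flipped the relay flag to its bar face and the rocker flag back to its ring face, each pressed flat against its stop; the battery flag and loose things looked unmoved in the last pictures, and I handed the job in at about 42 s (verdict not shown).

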